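Refit the keyed filter cartridge and screw its bridge down

ROBOT

A 6-joint arm with a two-finger parallel gripper is mounted at the origin on the work surface; the furniture and walls round the work are solid. World frame = base frame: x ahead of the robot, y to its left, z up, the work surface at z = 0. Lengths are in m, angles in rad, forces in N, time in s.
With the tool pointing down it reaches from about 0.325 to 0.9 m from the base axis. Payload 3.5 kg.
Tool frame: the origin (TCP) lies at the very end of the fingers, on their centre line; the grasp point (between the pads) lies 19 mm behind it; z points along the fingers, y is the line along which they close (so a half turn about z gives the same grasp; the last joint's range is limited). The gripper opens to 85 mm and grips with 20 to 120 N. Pads are 22 mm wide; open, the fingers measure 114 mm over their backs; the gripper's body (76 mm by 85 mm) begins 54 mm behind the grasp point. The pads swing forward as they close: fully open they stand 13 mm farther back than shut.
Start: joints at [1.163, 0.276, -0.026, 1.268, 0, 1.467], TCP at [0.188, 0.596, 0.231] pointing down, gripper open.
Joint ranges: [-3.12, 3.12], [-0.85, 1.88], [-1.08, 1.24], [-1.95, 2.15], [-1.57, 1.53], [-3.14, 3.14]. Speed limits (rad/s): [2.57, 2.57, 3.14, 3.14, 3.14, 3.14].

INTERFACE

Orientations are given as a unit quaternion [x, y, z, w].
In Python, from rig import status, read_camera, order, recognise, masks_of, mark_of gives the robot as it stands.
- The arm moves only by the tool play_rows, never from a script. Its arguments are lists of equal length, an entry for each row: "xyz": the shift along the tool's x, y, z in mm, a list of three; "twist": the turn about the tool's z in rad. A call has 1 to 5 rows; each row is the pose to reach, as a shift and turn from the pose commanded when the call began, along the tool's axes at that moment; what a row does not reach only later rows make up. A row lasts 1/8 s, in which the tool goes at most 62.5 mm and 10.7 degrees, less where a joint would pass 70% of its speed; a pose out of reach is approached as far as the arm can. A call with a gripper value outside its range is refused whole. "grip" is the closure, from 0 (fully open) to 1 (shut), set as the call begins (left out, the last holds). The fingers move at their own pace and stop on an object; the grip force is fixed at half the most. Time passes only in rows, so rows that repeat a pose let the fingers close. It gives the time, the measured TCP pose, the force, the opening and the grip force at its end, in the units of the state.
- status.get_obs(): the state, without advancing time (a new reading comes with each control period).
- read_camera(name): name is "scene" or "top" or "wrist"; returns a dict with "frame" (480x640x3 uint8, red, green, blue), "range_z" (480x640 float32, m along the optical axis (not along the pixel's ray), 0 where there is no reading), "fov_y" (degrees; the focal length in pixels is half the picture's height over the tangent of half this angle, whatever the lens; pixels are square), "cx", "cy" (the principal point, pixels), "distortion" ([k1, k2, p1, p2, k3] as OpenCV has them; the pictures are not rectified), "R" (3x3) and "t" (3): a world point X has camera coordinates R X + t; the wrist camera has in their place "tool_from_camera" (4x4, takes a point from camera to tool coordinates, whose origin is the TCP and whose axes are the flange's). Camera axes: x right, y down, z forward; pixel columns grow to the right and rows downward; lengths in m; the calibration is good to about 2 mm. A picture is of the moment at which its call begins: read the wrist's pose just before it.
- order.close_job(): hands the job in; it is judged then, once.
Trained networks look in a picture, given as the dict that the camera call returned (one of the last four; its "shot" number tells which), for a name from the list of things; names that differ only in an ending like _2 or _b are one class to them, and where a whole thing is asked for, a point or a joint stands for the part that bears it (a point fixed in the world has none). Each returns a list of dicts, best first, with "confidence" (0 to 1); they miss things now and then, are a little off and sometimes report something else, mostly with a low value. They report only what shows in the picture. A call takes as long as a camera call.
- recognise(picture, thing): "point" ([column, row] as shares, 0 to 1, of the picture: columns of its width, rows of its height, amid what is visible of it).
- masks_of(picture, thing): "mask" (480x640 bool, what is visible of it) and "point" ([column, row] as shares, 0 to 1, of the picture: columns of its width, rows of its height, amid what is visible of it).
- mark_of(picture, thing): "point" ([column, row] as shares, 0 to 1, of the picture: columns of its width, rows of its height: a listed point, or the origin of a listed thing).
The state is a dict: "time_s": time; "q": joint angles; "dq": joint speeds; "joint_efforts": joint torques, N m; "ee_pos": TCP position; "ee_rot": TCP orientation; "ft_force": force on the tool from outside, world axes, zero at the start; "moment": the same for the moment, N m; "opening": finger opening in m; "grasp_force": force on a finger pad.
Only numpy, scipy, OpenCV 4.12 (cv2) and the standard library are available. Lean on these libraries where they do the work, as an engineer would, in place of code of your own. Each camera call takes 0.05 s, during which the arm holds its last target. There are 200 camera calls.

TASK

Put the orange-capped cartridge into the grey filter pot: swing the blue bridge aside, turn the cartridge so that its flat side matches the flat in the bore, and lower it until its cap sits flush on the rim. Then swing the bridge fully back over it and turn the wing screw clockwise until it is snug on the cartridge's handle. Leave everything else on the bench where it stands.

Things in the scene. Friction and masses are not known exactly. Their poses are not given: they have to be found in the camera images.
- filter_pot: grey round filter pot, fixed to the bench. Origin: centre of its underside, z up. Wall 104 mm outside diameter, rim 75 mm above the bench, base flange diameter 120 mm; brass pipe stub on its +y side, to 82 mm from the axis, 45 mm up. On its +x side, 90 mm from the axis, stands the bridge's pivot post, 24 mm thick (hub 34 mm, 156 mm high)
- pot_mouth (a point): centre of the pot's mouth, on the bore's axis, level with the rim (75 mm above the bench); axes as the pot's. The bore is D-shaped: radius 39 mm, cut by a flat 28 mm from the axis on the -x side (yellow mark on the rim beside the flat), 62 mm deep, mouth chamfered 2.5 mm
- cartridge_mid (a point): centre of the loose cartridge, half-way up (43 mm above its underside), z up; starts upright on the bench at any yaw; 0.28 to 0.46 kg. Pleated paper body 50 mm long, D-section: radius 37.2 mm, flat 26.2 mm from the axis on its -x side, foot chamfered. Fully seated, its x axis points along the pot's x axis, its cap rests on the rim and this point is 68 mm above the bench
- cartridge_handle (a point): middle of the straight handle bar on the cartridge, 79 mm above its underside, axes as the cartridge's: bar 56 mm long along x, 18 mm wide (y), 14 mm thick, on two end posts 16 mm above the orange cap. The cap is D-shaped, radius 46 mm, flat at 36 mm on the -x side with a white mark, 50 to 56 mm above the underside
- bridge (a joint): angle of the blue bridge arm about the pivot post, rad: 0 = fully over the pot, at its stop (arm points from post to the pot's -x, screw on the bore's axis); grows clockwise seen from above as the free end swings to the pot's +y side, up to 1.7. It stays where left (friction 0.15 N m). Arm 20 mm wide, 129 to 144 mm above the bench. Starts at 0 to 0.35
- bridge_knob (a point): middle of the black upright knob on the free end of the bridge arm, 22 mm in diameter, from 144 to 178 mm above the bench; 165 mm from the pivot axis; this point is 163 mm above the bench
- wing_screw (a joint): turn of the wing screw in the bridge, rad; grows clockwise seen from above, 0 to 2.1 (end stop). It goes down 1.9 mm per rad and does not spring back (friction 0.06 N m). Starts at 0 to 0.3. With the cartridge seated and the bridge fully over, its foot meets the handle at about 1.6; it is snug from 1.75 to the stop
- wing_grip (a point): middle of the steel wings of the wing screw, on its axis, 90 mm from the pivot axis; 175 mm above the bench at joint value 0. The wings together are 62 mm long, 8 mm thick (10 mm at the middle), 24 mm tall (163 to 187 mm above the bench, dropping as the screw turns). The point's x axis lies along the wings
- mug: green and white mug, 88 mm tall, 86 mm wide with its handle 117 mm; to be left alone; origin at the centre of its underside
- piston: old bare-metal piston, 62 mm wide, 60 mm tall; to be left alone; origin at the centre of its underside
- oil_bottle: tan and dark squeeze bottle with a pointed spout, 72 mm wide, 193 mm tall; to be left alone; origin at the centre of its underside
- spray_can: spray can with a red cap, 59 mm wide, 202 mm tall; to be left alone; origin at the centre of its underside
- steel_dish: round steel dish, 123 mm wide, 29 mm tall; to be left alone; origin at the centre of its underside
- tape_roll: roll of black tape, 62 mm wide, 19 mm tall; to be left alone; origin at the centre of its underside
- spanner: steel combination spanner lying flat behind the pot, 230 mm long, 8 mm thick; to be left alone; origin at the centre of its underside

How it is judged:
By the outcome, as a careful person would: the job done as asked, in the order asked, and still so for the second after the job is handed in, with the robot touching nothing.
It also fails if it takes over 72 s, if anything falls off the work surface, if the arm or the gripper's body presses on something with over 40 N, if the wrist force passes 120 N, or if a joint passes its speed limit or range.

## Working session

There is one attempt and no reset: what is moved stays moved. The work goes in short steps, Python scripts to look and compute and a tool call to move; the robot and the scene stay as the last step left them, time stands still between calls to the robot, and variables do not carry over. Pictures are saved under pics/ and viewed, at most 10 in all, crops included, and the job is handed in when it is done.

Besides the shell and the picture viewer there is one more tool, called as name(argument=value, ...) on one line, values as JSON. play_rows: Moves the arm, as the interface text tells. Its arguments: {"type":"object","properties":{"xyz":{"type":"array"},"twist":{"type":"array"},"grip":{"type":"number"}},"required":["xyz","twist"]}

```bash
mkdir -p pics; ls; cat > h.py <<'E'
import numpy as np, cv2
from rig import status, read_camera, order, recognise, masks_of, mark_of
from scipy.spatial.transform import Rotation as Rn
def K(p):
    f=240/np.tan(np.radians(p["fov_y"])/2); return np.array([[f,0,p["cx"]],[0,f,p["cy"]],[0,0,1.]])
def pose(p,o=None):
    """R,t world->camera"""
    if "R" in p: return np.array(p["R"]),np.array(p["t"])
    T=np.eye(4);T[:3,:3]=Rn.from_quat(o["ee_rot"]).as_matrix();T[:3,3]=o["ee_pos"]
    C=np.linalg.inv(T@np.array(p["tool_from_camera"]));return C[:3,:3],C[:3,3]
def rays(p,uv,o=None):
    uv=np.asarray(uv,float).reshape(-1,1,2)
    n=cv2.undistortPoints(uv,K(p),np.array(p["distortion"],float)).reshape(-1,2)
    return np.c_[n,np.ones(len(n))]
def at_z(p,uv,z,o=None):
    R,t=pose(p,o);d=rays(p,uv)@R;c=-R.T@t
    return c+d*((z-c[2])/d[:,2])[:,None]
def cloud(p,mask,o=None):
    v,u=np.nonzero(mask&(p["range_z"]>0));R,t=pose(p,o)
    X=rays(p,np.c_[u,v])*p["range_z"][v,u][:,None];return (X-t)@R
def px(pt): return [pt[0]*640,pt[1]*480]
def proj(p,X,o=None):
    R,t=pose(p,o);return cv2.projectPoints(np.asarray(X,float).reshape(-1,1,3),cv2.Rodrigues(R)[0],t,K(p),np.array(p["distortion"],float))[0].reshape(-1,2)
E
python3 - <<'E'
from h import *
o=status.get_obs();print(o)
ims=[]
Z=dict(pot_mouth=.075,cartridge_mid=.043,cartridge_handle=.079,bridge_knob=.163,wing_grip=.175,filter_pot=0,mug=0,piston=0,oil_bottle=0,spray_can=0,steel_dish=0,tape_roll=0,spanner=0)
for c in ["scene","top"]:
    p=read_camera(c);cv2.imwrite(f"pics/{c}1.png",p["frame"][:,:,::-1])
    R,t=pose(p);print(c,-R.T@t)
    for n,z in Z.items():
        for r in mark_of(p,n)[:2]:
            print(n,round(r["confidence"],2),np.round(px(r["point"])),np.round(at_z(p,px(r["point"]),z)[0],4))
E
```

```text
pics
{'time_s': 0.0, 'q': array([ 1.16257269e+00,  2.77122328e-01, -2.78766062e-02,  1.26799401e+00,
       -4.30099661e-07,  1.46735382e+00]), 'dq': array([ 0.00110108,  0.00047703, -0.00087526, -0.00139773,  0.00037722,
        0.00010608]), 'joint_efforts': array([-3.05792639e-05, -4.45514309e+01,  2.95199597e+01,  1.62627833e-02,
       -1.11125448e-04,  1.56115880e-05]), 'ee_pos': array([0.18727958, 0.59547201, 0.23016833]), 'ee_rot': array([ 1.51801332e-01,  9.88410415e-01, -1.06261557e-03, -2.77720379e-04]), 'ft_force': array([0.55707214, 0.15540209, 0.29567128]), 'moment': array([-0.01794534,  0.03941045, -0.02195772]), 'grasp_force': 0.0, 'opening': 0.08548887206017668}
scene [0.49731709 0.75771571 1.07737664]
pot_mouth 0.68 [324. 314.] [0.5532 0.1307 0.075 ]
cartridge_mid 0.89 [375. 208.] [ 0.4479 -0.2247  0.043 ]
cartridge_handle 0.84 [375. 200.] [ 0.4479 -0.2172  0.079 ]
bridge_knob 0.59 [356. 312.] [0.4862 0.1785 0.163 ]
wing_grip 0.67 [319. 296.] [0.5623 0.1519 0.175 ]
filter_pot 0.6 [325. 333.] [0.5522 0.1357 0.    ]
filter_pot 0.6 [346. 426.] [0.4923 0.3445 0.    ]
mu
[... 566 characters left out ...]
e_handle 0.39 [308. 194.] [0.6802 0.0559 0.079 ]
bridge_knob 0.92 [255. 253.] [0.4892 0.1774 0.163 ]
wing_grip 0.6 [265. 223.] [0.5672 0.157  0.175 ]
filter_pot 0.92 [282. 242.] [0.5546 0.123  0.    ]
mug 0.81 [345. 230.] [ 0.6033 -0.0529  0.    ]
piston 0.76 [334. 284.] [ 0.4451 -0.0326  0.    ]
oil_bottle 0.73 [452. 257.] [ 0.5479 -0.3605  0.    ]
spray_can 0.58 [454. 301.] [ 0.4245 -0.3706  0.    ]
steel_dish 0.9 [208. 218.] [0.609 0.343 0.   ]
steel_dish 0.73 [307. 192.] [0.7071 0.0636 0.    ]
tape_roll 0.65 [205. 258.] [0.4939 0.3375 0.    ]
tape_roll 0.39 [279. 242.] [0.5552 0.1326 0.    ]
spanner 0.93 [306. 192.] [0.7068 0.0682 0.    ]
spanner 0.4 [450. 298.] [ 0.4306 -0.3598  0.    ]
```

View pics/scene1.png

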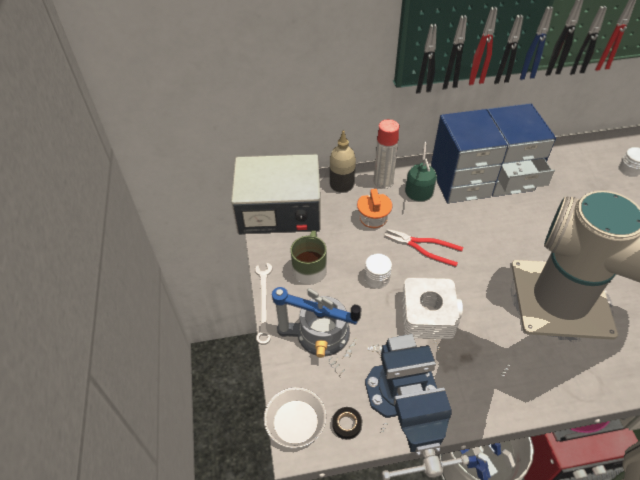

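```bash
python3 - <<'E'
from h import *
p=read_camera("top");q=read_camera("scene")
a=cv2.resize(p["frame"][170:330,170:490],(800,400),interpolation=cv2.INTER_CUBIC)
cv2.imwrite("pics/top_c.png",a[:,:,::-1])
# bridge arm / cap clouds
for pp,n in((p,"top"),(q,"scene")):
    M=np.ones((480,640),bool);X=cloud(pp,M)
    for nm,cx,cy,r,z0,z1 in(("cap",.452,-.226,.07,.046,.064),("handle",.452,-.226,.06,.076,.095),("arm",.58,.15,.16,.135,.15),("hub",.65,.13,.12,.15,.162),("rim",.556,.13,.075,.068,.082),("hi",.58,.15,.16,.163,.2)):
        s=X[(np.hypot(X[:,0]-cx,X[:,1]-cy)<r)&(X[:,2]>z0)&(X[:,2]<z1)]
        if len(s)<5: print(n,nm,len(s));continue
        m=s[:,:2].mean(0);w,V=np.linalg.eigh(np.cov((s[:,:2]-m).T))
        print(n,nm,len(s),m.round(4),s[:,2].mean().round(3),"mid",((s.min(0)+s.max(0))/2)[:2].round(4),"ext",np.ptp(s,0)[:2].round(3),"ax",np.degrees(np.arctan2(V[1,1],V[0,1])).round(1),np.sqrt(w).round(4))
E
```

```text
top cap 654 [ 0.4479 -0.223 ] 0.055 mid [ 0.4498 -0.2242] ext [0.092 0.082] ax -169.7 [0.0213 0.026 ]
top handle 136 [ 0.4495 -0.2263] 0.085 mid [ 0.45   -0.2267] ext [0.026 0.054] ax 101.3 [0.0054 0.0153]
top arm 385 [0.5743 0.1504] 0.143 mid [0.5718 0.1493] ext [0.185 0.066] ax 165.1 [0.007  0.0513]
top hub 83 [0.6376 0.1347] 0.154 mid [0.5992 0.1411] ext [0.127 0.051] ax 165.4 [0.0079 0.0271]
top rim 365 [0.5489 0.1179] 0.074 mid [0.5568 0.132 ] ext [0.102 0.103] ax 164.7 [0.0228 0.0348]
top hi 168 [0.5322 0.1626] 0.178 mid [0.5317 0.1616] ext [0.109 0.047] ax 163.0 [0.0056 0.0387]
scene cap 589 [ 0.4491 -0.217 ] 0.055 mid [ 0.4491 -0.221 ] ext [0.091 0.086] ax -173.0 [0.0221 0.0256]
scene handle 131 [ 0.4492 -0.2215] 0.085 mid [ 0.4483 -0.2239] ext [0.024 0.058] ax 100.5 [0.0055 0.0172]
scene arm 772 [0.5716 0.1592] 0.143 mid [0.5693 0.1541] ext [0.185 0.07 ] ax 164.8 [0.0066 0.0499]
scene hub 133 [0.6386 0.1385] 0.153 mid [0.6081 0.142 ] ext [0.106 0.045] ax 163.3 [0.0078 0.0271]
scene rim 550 [0.554  0.1495] 0.074 mid [0.5558 0.1347] ext [0.102 0.106] ax -137.1 [0.029  0.0331]
scene hi 332 [0.535  0.1678] 0.177 mid [0.5303 0.1651] ext [0.108 0.048] ax 162.2 [0.0052 0.0382]
```

View pics/top_c.png

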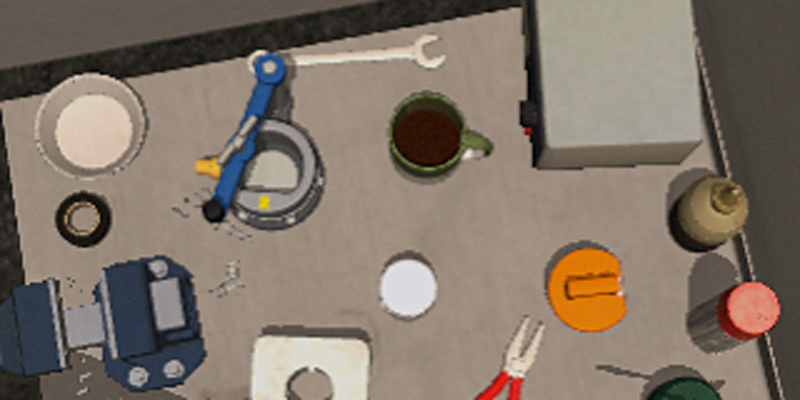

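The scene view shows the blue bridge over the grey pot (about 325,320), with its knob at (356,312). The cartridge is at (375,208). In the top crop the yellow flat mark is at (264,202), on the pot's robot side. The cartridge's flat is on its right-hand side (622,285), facing world -y, so its x axis is at about +101°.

play_rows(xyz=[[-46, -34, -4], [-92, -68, -8], [-138, -102, -12], [-184, -136, -16], [-230, -170, -20]], twist=[0, 0, 0, 0, 0], grip=0.4)

```text
time_s: 2.12
ee_pos: [0.3569, 0.3635, 0.2517]
ee_rot: [0.152, 0.988, 0.0, 0.0]
ft_force: [1.2, 1.4, -0.4]
opening: 0.0511
grasp_force: 0.0
```

```bash
cat >> h.py <<'E'
def alpha(o):
    x=Rn.from_quat(o["ee_rot"]).as_matrix()[:,0];return np.degrees(np.arctan2(x[1],x[0]))
def go(target,a=None,o=None):
    """tool shift mm and twist for a world target; a: tool x heading, deg"""
    o=o or status.get_obs();R=Rn.from_quat(o["ee_rot"]).as_matrix()
    s=R.T@(np.array(target)-o["ee_pos"])*1000
    tw=0 if a is None else -np.radians((a-alpha(o)))
    print("at",o["ee_pos"].round(4),"a",alpha(o).round(1),"q6",o["q"][5].round(2),"open",o["opening"].round(4),"F",o["ft_force"].round(1),"t",round(o["time_s"],2),"-> shift",s.round(1),"twist",round(tw,3))
E
python3 - <<'E'
from h import *
from scipy.optimize import least_squares
def circ(s,r,c0):
    return least_squares(lambda c:np.hypot(s[:,0]-c[0],s[:,1]-c[1])-r,c0,loss="soft_l1",f_scale=.001).x
for c in("top","scene"):
    p=read_camera(c);X=cloud(p,np.ones((480,640),bool))
    h=X[(np.hypot(X[:,0]-.647,X[:,1]-.133)<.025)&(X[:,2]>.15)&(X[:,2]<.162)]
    print(c,"hub",len(h),h.mean(0).round(4),((h.min(0)+h.max(0))/2).round(4),np.ptp(h,0).round(3))
    k=X[(np.hypot(X[:,0]-.488,X[:,1]-.178)<.02)&(X[:,2]>.172)&(X[:,2]<.185)]
    print("knob",len(k),k.mean(0).round(4),np.ptp(k,0).round(3))
    f=X[(np.hypot(X[:,0]-.557,X[:,1]-.132)<.058)&(X[:,2]>.070)&(X[:,2]<.080)]
    d=np.hypot(*(f[:,:2]-[.557,.132]).T)
    # outer edge: farthest per angle
    a=np.degrees(np.arctan2(f[:,1]-.132,f[:,0]-.557))//10
    e=np.array([f[a==i][np.argmax(d[a==i])] for i in np.unique(a) if (a==i).sum()>4])
    print("rim outer",len(e),circ(e,.0515,[.557,.132]).round(4))
    y=cv2.cvtColor(p["frame"],cv2.COLOR_RGB2HSV);m=(y[:,:,0]>22)&(y[:,:,0]<35)&(y[:,:,1]>150)&(y[:,:,2]>120)
    yy=cloud(p,m);yy=yy[(np.hypot(yy[:,0]-.557,yy[:,1]-.132)<.1)&(yy[:,2]>.068)]
    print("yellow",len(yy),yy.mean(0).round(4) if len(yy) else "")
    w=X[(np.hypot(X[:,0]-.565,X[:,1]-.155)<.04)&(X[:,2]>.178)]
    m=w[:,:2].mean(0);W,V=np.linalg.eigh(np.cov((w[:,:2]-m).T));print("wings",len(w),w.mean(0).round(4),np.degrees(np.arctan2(V[1,1],V[0,1])).round(1),np.sqrt(W).round(4))
go([.488,.178,.25],165)
E
```

```text
top hub 75 [0.6463 0.1316 0.1535] [0.6458 0.132  0.1559] [0.033 0.032 0.012]
knob 45 [0.4873 0.1756 0.1778] [0.021 0.019 0.012]
rim outer 25 [0.5566 0.1323]
yellow 15 [0.5163 0.1335 0.0761]
wings 66 [0.5585 0.1561 0.1844] 148.8 [0.0024 0.0192]
scene hub 127 [0.6454 0.1366 0.1528] [0.6455 0.1358 0.1543] [0.032 0.033 0.009]
knob 86 [0.4866 0.18   0.1768] [0.02 0.02 0.01]
rim outer 28 [0.5555 0.1354]Traceback (most recent call last):
  File "<stdin>", line 18, in <module>
  File "h.py", line 20, in cloud
    X=rays(p,np.c_[u,v])*p["range_z"][v,u][:,None];return (X-t)@R
      ~~~~^^^^^^^^^^^^^^
  File "h.py", line 13, in rays
    n=cv2.undistortPoints(uv,K(p),np.array(p["distortion"],float)).reshape(-1,2)
      ~~~~~~~~~~~~~~~~~~~^^^^^^^^^^^^^^^^^^^^^^^^^^^^^^^^^^^^^^^^^
cv2.error: OpenCV(4.12.0) /io/opencv/modules/calib3d/src/undistort.dispatch.cpp:347: error: (-215:Assertion failed) CV_IS_MAT(_src) && CV_IS_MAT(_dst) && (_src->rows == 1 || _src->cols == 1) && (_dst->rows == 1 || _dst->cols == 1) && _src->cols + _src->rows - 1 == _dst->rows + _dst->cols - 1 && (CV_MAT_TYPE(_src->type) == CV_32FC2 || CV_MAT_TYPE(_src->type) == CV_64FC2) && (CV_MAT_TYPE(_dst->type) == CV_32FC2 || CV_MAT_TYPE(_dst->type) == CV_64FC2) in function 'cvUndistortPointsInternal'
```

play_rows(xyz=[[-45, -34, 0], [-90, -69, 0], [-135, -103, 0], [-180, -138, 0], [-180, -138, 0]], twist=[0, 0, 0, 0, 0])

```text
time_s: 2.85
ee_pos: [0.4882, 0.177, 0.2513]
ee_rot: [0.154, 0.988, -0.0, 0.0]
ft_force: [-0.9, 0.7, 0.3]
opening: 0.0515
grasp_force: 0.0
```

```bash
python3 - <<'E'
from h import *
o=status.get_obs();p=read_camera("wrist");print(np.array(p["tool_from_camera"]).round(3))
cv2.imwrite("pics/w1.png",p["frame"][:,:,::-1])
for n,z in(("bridge_knob",.163),("wing_grip",.175),("pot_mouth",.075)):
    for r in mark_of(p,n)[:1]: print(n,r["confidence"],np.round(px(r["point"])),at_z(p,px(r["point"]),z,o)[0].round(4))
X=cloud(p,np.ones((480,640),bool),o)
k=X[(np.hypot(X[:,0]-.487,X[:,1]-.178)<.025)&(X[:,2]>.172)&(X[:,2]<.185)]
print("knob",len(k),k.mean(0).round(4) if len(k) else 0)
go([.487,.178,.152],165,o)
E
```

```text
[[-0.    -0.966 -0.257  0.066]
 [ 1.    -0.     0.    -0.   ]
 [-0.    -0.257  0.966 -0.143]
 [ 0.     0.     0.     1.   ]]
bridge_knob 0.59 [323. 237.] [0.486  0.1749 0.163 ]
wing_grip 0.92 [329. 345.] [0.5586 0.1556 0.175 ]
pot_mouth 0.85 [304. 290.] [0.5538 0.1328 0.075 ]
knob 874 [0.4848 0.1768 0.1777]Traceback (most recent call last):
  File "<stdin>", line 9, in <module>
  File "h.py", line 31, in go
    print("at",o["ee_pos"].round(4),"a",alpha(o).round(1),"q6",o["q"][5].round(2),"open",o["opening"].round(4),"F",o["ft_force"].round(1),"t",round(o["time_s"],2),"-> shift",s.round(1),"twist",round(tw,3))
                                                                                         ^^^^^^^^^^^^^^^^^^
AttributeError: 'float' object has no attribute 'round'
```

View pics/w1.png

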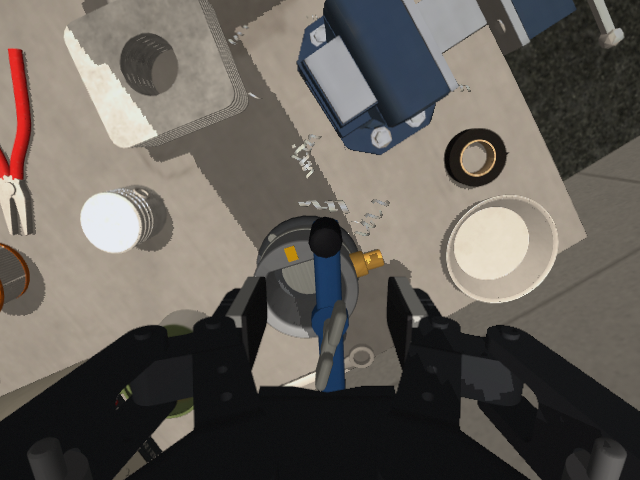

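Wrist view: the knob is centred between the fingers at (323,237), with the arm below it, the yellow mark at (292,254) and the brass stub at (370,262).

play_rows(xyz=[[2, 0, 45], [2, 0, 90], [2, 0, 98], [2, 0, 98]], twist=[0, 0, 0, 0])

```text
time_s: 3.55
ee_pos: [0.4839, 0.1808, 0.1537]
ee_rot: [0.151, 0.989, -0.0, -0.0]
ft_force: [0.0, -0.2, 0.1]
opening: 0.0511
grasp_force: 0.0
```

```bash
sed -i 's/o\["opening"\].round(4)/round(float(o["opening"]),4)/' h.py; cat >> h.py <<'E'
P=np.array([.646,.134])
def arc(th0,ths,alphas):
    """rows for the cage at the knob: bridge angles from th0 to ths; shifts in the tool frame now"""
    o=status.get_obs();R=Rn.from_quat(o["ee_rot"]).as_matrix();kn=lambda t:np.r_[P+.165*np.array([-np.cos(t),np.sin(t)]),0]
    go(o["ee_pos"],None,o)
    for t,a in zip(ths,alphas): print(round(t,2),a,np.round(R.T@(np.r_[kn(t)[:2],.152]-o["ee_pos"])*1000,1),round(-np.radians(a-alpha(o)),3))
E
python3 - <<'E'
from h import *
arc(.27,np.array([.55,.8,1.1,1.4,1.65]),[160,152,145,137,130])
E
```

```text
at [0.4839 0.1808 0.1537] a 162.6 q6 0.54 open 0.0511 F [ 0.  -0.2  0.1] t 3.55 -> shift [0. 0. 0.] twist 0
0.55 160 [-8.7 44.   1.7] 0.046
0.8 152 [-23.6  82.3   1.7] 0.186
1.1 145 [-53.3 121.7   1.7] 0.308
1.4 137 [-93.3 150.5   1.7] 0.447
1.65 130 [-132.   164.6    1.6] 0.57
```

play_rows(xyz=[[-2, 18, 1], [-6, 36, 1], [-13, 60, 1], [-24, 82, 1], [-38, 103, 1]], twist=[0, 0.05, 0.12, 0.19, 0.25])

```text
time_s: 4.18
ee_pos: [0.5527, 0.2689, 0.1541]
ee_rot: [0.274, 0.962, 0.001, 0.001]
ft_force: [-0.9, -0.7, -0.1]
opening: 0.051
grasp_force: 0.7
```

```bash
python3 - <<'E'
from h import *
arc(.27,np.array([1.12,1.28,1.42,1.55,1.65]),[145,141,137,133,130])
E
```

```text
at [0.5527 0.2689 0.1541] a 148.1 q6 0.9 open 0.051 F [-0.9 -0.7 -0.1] t 4.17 -> shift [0. 0. 0.] twist 0
1.12 145 [-11.   22.8   2.1] 0.055
1.28 141 [-26.8  43.9   2.2] 0.125
1.42 137 [-43.3  60.1   2.2] 0.194
1.55 133 [-60.4  72.9   2.3] 0.264
1.65 130 [-74.7  81.2   2.3] 0.317
```

play_rows(xyz=[[-11, 23, 1], [-27, 44, 1], [-43, 60, 1], [-60, 73, 1], [-72, 80, 1]], twist=[0.05, 0.12, 0.19, 0.26, 0.32])

```text
time_s: 4.8
ee_pos: [0.6568, 0.2989, 0.153]
ee_rot: [0.424, 0.906, 0.001, 0.001]
ft_force: [-1.4, -0.6, -0.0]
opening: 0.0513
grasp_force: 0.5
```

play_rows(xyz=[[0, 0, 0], [0, 0, -50], [0, 0, -110], [0, 0, -125]], twist=[0, 0, 0, 0])

```text
time_s: 5.3
ee_pos: [0.6572, 0.2986, 0.2839]
ee_rot: [0.423, 0.906, 0.004, 0.004]
ft_force: [-0.2, -0.6, -0.3]
opening: 0.0512
grasp_force: 0.0
```

```bash
python3 - <<'E'
from h import *
from scipy.optimize import least_squares
o=status.get_obs();go([.45,-.224,.25],281,o)
p=read_camera("wrist");q=read_camera("top");r=read_camera("scene")
cv2.imwrite("pics/q2.png",np.hstack([cv2.resize(p["frame"],(400,300)),cv2.resize(q["frame"][140:320,160:400],(400,300))])[:,:,::-1])
for n,pp in(("wrist",p),("top",q),("scene",r)):
    X=cloud(pp,pp["range_z"]>0,o)
    k=X[(np.hypot(X[:,0]-.64,X[:,1]-.29)<.06)&(X[:,2]>.172)&(X[:,2]<.182)]
    if len(k):print(n,"knob",len(k),np.median(k,0).round(4))
    f=X[(np.hypot(X[:,0]-.556,X[:,1]-.134)<.06)&(X[:,2]>.068)&(X[:,2]<.080)]
    if len(f)<50: continue
    d=np.hypot(*(f[:,:2]-[.556,.134]).T);a=np.degrees(np.arctan2(f[:,1]-.134,f[:,0]-.556))//10
    e=np.array([f[a==i][np.argmax(d[a==i])] for i in np.unique(a) if (a==i).sum()>4])
    c=least_squares(lambda c:np.hypot(e[:,0]-c[0],e[:,1]-c[1])-.052,[.556,.134],loss="soft_l1",f_scale=.001).x
    b=least_squares(lambda v:np.r_[np.hypot(*(0,0))],[0]).x
    # inner flat: rim points with smallest distance on -x side (|y|<20 mm) -> line fit
    g=f[(f[:,0]<c[0])&(abs(f[:,1]-c[1])<.02)];yb=(g[:,1]*500).astype(int)
    fl=np.array([g[yb==i][np.argmax(g[yb==i][:,0])] for i in np.unique(yb) if (yb==i).sum()>2])
    print(n,"rim",len(e),c.round(4),f[:,2].mean().round(4),"flat yaw",np.degrees(-np.polyfit(fl[:,1],fl[:,0],1)[0]).round(2) if len(fl)>3 else "", "d",(c[0]-fl[:,0].mean()).round(4) if len(fl) else "")
    h=X[(np.hypot(X[:,0]-.647,X[:,1]-.133)<.025)&(X[:,2]>.152)&(X[:,2]<.162)]
    if len(h):print("hub",len(h),((h.min(0)+h.max(0))/2).round(4),np.ptp(h,0).round(3))
E
```

```text
at [0.6572 0.2986 0.2839] a 130.0 q6 1.21 open 0.0512 F [-0.2 -0.6 -0.3] t 5.3 -> shift [-267.4 -494.8   29.5] twist -2.636
wrist knob 772 [0.6404 0.2981 0.178 ]
wrist rim 36 [0.5552 0.1338] 0.0746 flat yaw -2.02 d 0.0281
top knob 22 [0.6451 0.2886 0.1766]
top rim 36 [0.5565 0.1323] 0.0738 flat yaw -2.42 d 0.0305
hub 40 [0.6456 0.1314 0.1556] [0.028 0.027 0.007]
scene knob 132 [0.6421 0.2983 0.177 ]
scene rim 36 [0.5557 0.1351] 0.074 flat yaw 0.56 d 0.0309
hub 3 [0.6606 0.1382 0.1526] [0.001 0.007 0.001]
```

View pics/q2.png

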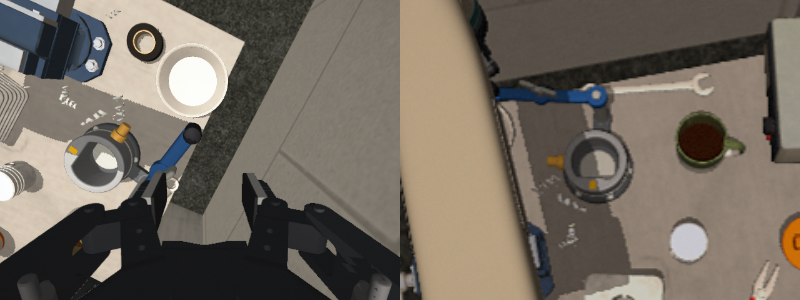

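The bridge is now aside, at about 1.5 rad. The pot mouth is open, with its centre at about (0.5555, 0.134). Next, the cartridge.

play_rows(xyz=[[-18, -33, 0], [-36, -66, 0], [-54, -99, 0], [-72, -132, 0], [-90, -165, 0]], twist=[-0.18, -0.36, -0.54, -0.72, -0.9])

```text
time_s: 6.08
ee_pos: [0.5837, 0.121, 0.2733]
ee_rot: [-0.016, 1.0, -0.0, -0.002]
ft_force: [-0.6, -0.7, -0.1]
opening: 0.0513
grasp_force: 0.0
```

```bash
python3 -c "
from h import *
go([.45,-.224,.25],281)"
```

```text
at [0.5837 0.121  0.2733] a -178.2 q6 0.06 open 0.0513 F [-0.6 -0.7 -0.1] t 6.08 -> shift [ 144.4 -340.6   24.1] twist -8.014
```

```bash
python3 - <<'E'
from h import *
from scipy.optimize import least_squares
o=status.get_obs();p=read_camera("wrist")
cv2.imwrite("pics/w3.png",p["frame"][:,:,::-1])
X=cloud(p,p["range_z"]>0,o)
f=X[(np.hypot(X[:,0]-.556,X[:,1]-.134)<.06)&(X[:,2]>.071)&(X[:,2]<.080)]
d=np.hypot(*(f[:,:2]-[.556,.134]).T);a=np.degrees(np.arctan2(f[:,1]-.134,f[:,0]-.556))//10
def ext(s): return np.array([f[a==i][s(d[a==i])] for i in np.unique(a) if (a==i).sum()>8])
for s,r in((np.argmax,.052),):
    e=ext(s);c=least_squares(lambda c:np.hypot(e[:,0]-c[0],e[:,1]-c[1])-c[2],[.556,.134,r],loss="soft_l1",f_scale=.001).x;print(len(e),c.round(4))
g=f[(f[:,0]<c[0])&(abs(f[:,1]-c[1])<.022)];yb=(g[:,1]*1000).astype(int)
fl=np.array([g[yb==i][np.argmax(g[yb==i][:,0])] for i in np.unique(yb) if (yb==i).sum()>4])
ft=least_squares(lambda v:fl[:,0]-v[0]-v[1]*(fl[:,1]-c[1]),[c[0]-.03,0],loss="soft_l1",f_scale=.0005).x
print("flat",len(fl),"yaw",np.degrees(-ft[1]).round(2),"d",(c[0]-ft[0]).round(4))
hs=cv2.cvtColor(p["frame"],cv2.COLOR_RGB2HSV);m=(hs[...,0]>20)&(hs[...,0]<35)&(hs[...,1]>150)&(hs[...,2]>100)
y=cloud(p,m,o);y=y[(np.hypot(*(y[:,:2]-c[:2]).T)<.055)&(y[:,2]>.06)];
if len(y):y=y.mean(0);print("yellow",y.round(4),"yaw",np.degrees(np.arctan2(c[1]-y[1],c[0]-y[0])).round(2))
h=X[(np.hypot(X[:,0]-.647,X[:,1]-.133)<.03)&(X[:,2]>.152)&(X[:,2]<.162)]
if len(h):print("hub",len(h),((h.min(0)+h.max(0))/2).round(4),np.ptp(h,0).round(3))
E
```

```text
36 [0.555  0.1332 0.0521]
flat 45 yaw -0.06 d 0.0285
yellow [0.5147 0.133  0.076 ] yaw 0.32
hub 385 [0.645  0.1326 0.155 ] [0.029 0.03  0.006]
```

play_rows(xyz=[[20, -48, 0], [40, -96, 0], [60, -144, 0], [80, -192, 0], [100, -238, 0]], twist=[-0.18, -0.36, -0.54, -0.72, -0.9])

```text
time_s: 6.75
ee_pos: [0.4905, -0.1178, 0.2738]
ee_rot: [-0.446, 0.895, 0.002, -0.001]
ft_force: [0.6, 0.0, 1.3]
opening: 0.0515
grasp_force: 0.0
```

```bash
python3 -c "
from h import *
go([.45,-.224,.25],281)"
```

```text
at [ 0.4905 -0.1178  0.2738] a -127.0 q6 -1.29 open 0.0515 F [0.6 0.  1.3] t 6.75 -> shift [109.2 -31.6  23.8] twist -7.12
```

play_rows(xyz=[[24, -7, 5], [48, -14, 10], [72, -21, 15], [96, -28, 20], [109, -32, 24]], twist=[-0.17, -0.34, -0.51, -0.68, -0.84])

```text
time_s: 7.38
ee_pos: [0.4502, -0.2231, 0.2495]
ee_rot: [0.772, -0.636, -0.002, 0.0]
ft_force: [-0.1, 0.7, 0.0]
opening: 0.0512
grasp_force: 0.0
```

play_rows(xyz=[[0, 0, 0], [0, 0, 0]], twist=[0, 0])

```text
time_s: 7.62
ee_pos: [0.4515, -0.2223, 0.2512]
ee_rot: [0.77, -0.638, -0.001, -0.0]
ft_force: [0.6, -0.0, -0.1]
opening: 0.0513
grasp_force: 0.0
```

```bash
python3 - <<'E'
from h import *
o=status.get_obs();p=read_camera("wrist")
cv2.imwrite("pics/w4.png",p["frame"][:,:,::-1])
X=cloud(p,p["range_z"]>0,o)
n=X[np.hypot(X[:,0]-.45,X[:,1]+.224)<.055]
b=n[(n[:,2]>.079)&(n[:,2]<.092)]
R=cv2.minAreaRect((b[:,:2]*1000).astype(np.float32));m=b[:,:2].mean(0);w,V=np.linalg.eigh(np.cov((b[:,:2]-m).T))
print("bar",len(b),m.round(4),b[:,2].mean().round(4),"rect",np.round(R[0],1),np.round(R[1],1),R[2],"axis",np.degrees(np.arctan2(V[1,1],V[0,1])).round(2))
k=n[(n[:,2]>.050)&(n[:,2]<.062)];print("cap",len(k),((k.min(0)+k.max(0))/2).round(4),np.ptp(k,0).round(3))
for nm,z in(("cartridge_handle",.079),("cartridge_mid",.043)):
    for r in mark_of(p,nm)[:1]:print(nm,r["confidence"],at_z(p,px(r["point"]),z,o)[0].round(4))
go([m[0],m[1],.066],281,o)
E
```

```text
bar 1237 [ 0.4487 -0.2287] 0.0863 rect [ 448.2 -227.4] [17.4 56.1] 10.363761901855469 axis 100.72
cap 5353 [ 0.4483 -0.2248  0.0566] [0.092 0.086 0.007]
cartridge_handle 0.59 [ 0.4503 -0.2249  0.079 ]
cartridge_mid 0.79 [ 0.4494 -0.2295  0.043 ]
at [ 0.4515 -0.2223  0.2512] a -79.3 q6 -2.34 open 0.0513 F [ 0.6 -0.  -0.1] t 7.62 -> shift [  6.1   3.7 185.2] twist -6.288
```

View pics/w4.png

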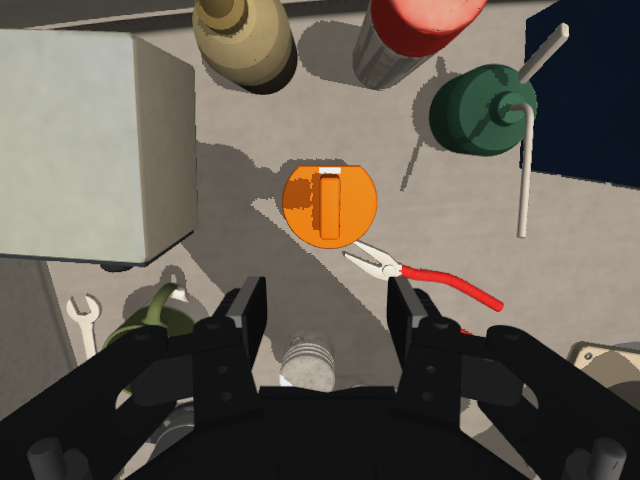

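The cartridge bar sits at (330,205) in the wrist view, lined up with the tool's x axis. The white mark and flat are at the top (330,170).

play_rows(xyz=[[4, 4, 50], [4, 4, 100], [4, 4, 150], [4, 4, 180], [4, 4, 189]], twist=[0, 0, 0, 0, 0])

```text
time_s: 8.4
ee_pos: [0.4474, -0.2265, 0.0614]
ee_rot: [0.771, -0.637, -0.002, 0.0]
ft_force: [0.3, 0.1, -0.3]
opening: 0.0512
grasp_force: 0.0
```

play_rows(xyz=[[0, 0, 0], [0, 0, 0], [0, 0, 0], [0, 0, 0], [0, 0, 0]], twist=[0, 0, 0, 0, 0], grip=1.0)

```text
time_s: 9.02
ee_pos: [0.45, -0.2289, 0.065]
ee_rot: [0.771, -0.637, 0.002, -0.0]
ft_force: [-0.9, 0.3, 6.4]
opening: 0.0167
grasp_force: 61.3
```

play_rows(xyz=[[0, 0, -15], [0, 0, -50], [0, 0, -95], [0, 0, -140], [0, 0, -175]], twist=[0, 0, 0, 0, 0])

```text
time_s: 9.65
ee_pos: [0.4489, -0.2278, 0.2408]
ee_rot: [0.771, -0.637, 0.001, -0.0]
ft_force: [-0.2, -0.6, -3.3]
opening: 0.0167
grasp_force: 60.1
```

```bash
python3 -c "
from h import *
go([.555,.133,.22],180)"
```

```text
at [ 0.4489 -0.2278  0.2408] a -79.2 q6 -2.36 open 0.0167 F [-0.2 -0.6 -3.3] t 9.65 -> shift [-334.4 -172.1   20.7] twist -4.523
```

play_rows(xyz=[[-25, -13, 0], [-60, -31, 0], [-95, -49, 0], [-130, -67, 0], [-160, -82, 0]], twist=[0.15, 0.32, 0.5, 0.68, 0.86])

```text
time_s: 10.28
ee_pos: [0.4989, -0.0537, 0.2386]
ee_rot: [-0.433, 0.902, 0.0, -0.0]
ft_force: [-0.0, -0.7, -2.0]
opening: 0.0168
grasp_force: 60.1
```

```bash
python3 -c "
from h import *
go([.555,.133,.22],180)"
```

```text
at [ 0.4989 -0.0537  0.2386] a -128.7 q6 -1.13 open 0.0168 F [-0.  -0.7 -2. ] t 10.28 -> shift [-180.7   73.1   18.6] twist -5.389
```

Remaining twist is +0.894.

play_rows(xyz=[[-38, 15, 0], [-78, 31, 0], [-118, 47, 0], [-155, 62, 0], [-181, 73, 5]], twist=[0.18, 0.36, 0.54, 0.72, 0.89])

```text
time_s: 10.9
ee_pos: [0.5547, 0.1336, 0.2339]
ee_rot: [-0.003, 1.0, 0.0, 0.0]
ft_force: [1.2, -0.2, -2.5]
opening: 0.0166
grasp_force: 60.1
```

play_rows(xyz=[[0, 0, 0], [0, 0, 0], [0, 0, 0]], twist=[0, 0, 0])

```text
time_s: 11.28
ee_pos: [0.5543, 0.131, 0.2335]
ee_rot: [-0.005, 1.0, -0.0, -0.0]
ft_force: [1.0, 0.2, -2.9]
opening: 0.0167
grasp_force: 60.1
```

```bash
python3 - <<'E'
from h import *
o=status.get_obs();p=read_camera("wrist");q=read_camera("scene");r=read_camera("top")
go([.555,.133,.16],180,o)
z0=o["ee_pos"][2]
for n,pp in(("wrist",p),("scene",q),("top",r)):
    X=cloud(pp,pp["range_z"]>0,o)
    hs=cv2.cvtColor(pp["frame"],cv2.COLOR_RGB2HSV)
    orr=(hs[...,0]>4)&(hs[...,0]<18)&(hs[...,1]>170)
    C=cloud(pp,orr,o);C=C[np.hypot(*(C[:,:2]-o["ee_pos"][:2]).T)<.08]
    if len(C)<30: print(n,"few");continue
    cap=C[(C[:,2]<z0+.004)&(C[:,2]>z0-.02)]
    print(n,len(C),"cap z",np.median(cap[:,2]).round(4) if len(cap) else "", "mid",((cap.min(0)+cap.max(0))/2).round(4),np.ptp(cap,0).round(3))
    g=cap[abs(cap[:,1]-o["ee_pos"][1])<.024];yb=(g[:,1]*500).astype(int)
    fl=np.array([g[yb==i][np.argmin(g[yb==i][:,0])] for i in np.unique(yb) if (yb==i).sum()>3])
    if len(fl)>4:
        print("flat yaw",np.degrees(-np.polyfit(fl[:,1],fl[:,0],1)[0]).round(2),"x",fl[:,0].mean().round(4))
cv2.imwrite("pics/w5.png",np.hstack([cv2.resize(p["frame"],(400,300)),cv2.resize(q["frame"][220:400,220:460],(400,300))])[:,:,::-1])
E
```

```text
at [0.5543 0.131  0.2335] a -179.5 q6 0.11 open 0.0167 F [ 1.   0.2 -2.9] t 11.28 -> shift [-0.7  2.  73.5] twist -6.274
wrist 19310 cap z 0.2248 mid [0.5584 0.131  0.2279] [0.08  0.091 0.019]
flat yaw 0.32 x 0.5186
scene 778 cap z 0.2243 mid [0.5618 0.1365 0.2282] [0.077 0.085 0.019]
flat yaw 40.22 x 0.5418
top 115 cap z 0.2241 mid [0.5406 0.0984 0.2237] [0.038 0.025 0.02 ]
```

View pics/w5.png

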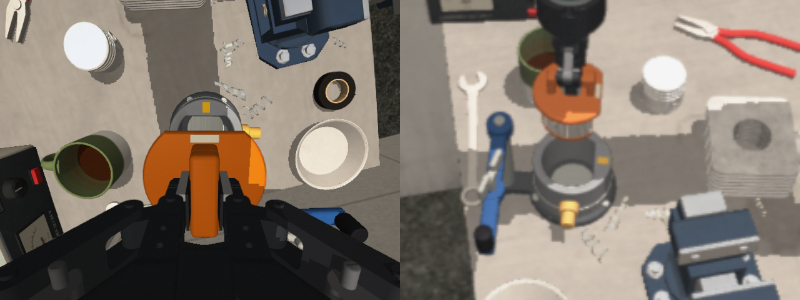

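play_rows(xyz=[[-1, 2, 25], [-1, 2, 50], [-1, 2, 75], [-1, 2, 86], [-1, 2, 86]], twist=[0, 0, 0, 0, 0])

```text
time_s: 12.05
ee_pos: [0.5549, 0.1335, 0.1467]
ee_rot: [-0.005, 1.0, -0.0, -0.001]
ft_force: [-0.1, -0.1, -2.8]
opening: 0.0168
grasp_force: 60.0
```

```bash
python3 - <<'E'
from h import *
from scipy.optimize import least_squares
o=status.get_obs();p=read_camera("wrist");q=read_camera("scene")
go([.555,.1332,.14],180,o)
X=cloud(q,q["range_z"]>0)
cap=X[(np.hypot(X[:,0]-.555,X[:,1]-.134)<.06)&(X[:,2]>.12)&(X[:,2]<.142)];print("scene cap",((cap.min(0)+cap.max(0))/2).round(4),np.ptp(cap,0).round(3))
X=cloud(p,p["range_z"]>0,o);cap=X[(np.hypot(X[:,0]-.555,X[:,1]-.134)<.06)&(X[:,2]>.125)&(X[:,2]<.145)];print("wrist cap",((cap.min(0)+cap.max(0))/2).round(4),np.ptp(cap,0).round(3),np.median(cap[:,2]))
E
```

```text
at [0.5549 0.1335 0.1467] a -179.4 q6 0.11 open 0.0168 F [-0.1 -0.1 -2.8] t 12.05 -> shift [-0.1 -0.3  6.7] twist -6.274
scene cap [0.5615 0.138  0.1367] [0.081 0.09  0.01 ]
wrist cap [0.5594 0.1335 0.1382] [0.081 0.092 0.013] 0.13806362842857112
```

play_rows(xyz=[[0, 0, 4], [0, 0, 8], [0, 0, 12], [0, 0, 16], [0, 0, 20]], twist=[0.01, 0.01, 0.01, 0.01, 0.01])

```text
time_s: 12.78
ee_pos: [0.5554, 0.1338, 0.1269]
ee_rot: [-0.0, 1.0, -0.0, -0.0]
ft_force: [-0.2, -0.3, -2.7]
opening: 0.0169
grasp_force: 60.0
```

No contact force, so it is entering the bore freely.

play_rows(xyz=[[0, 0, 6], [0, 0, 13], [0, 0, 20], [0, 0, 27], [0, 0, 33]], twist=[0, 0, 0, 0, 0])

```text
time_s: 13.4
ee_pos: [0.5554, 0.1338, 0.0937]
ee_rot: [0.0, 1.0, -0.0, -0.0]
ft_force: [-0.7, 0.3, -3.5]
opening: 0.0164
grasp_force: 60.0
```

play_rows(xyz=[[0, 0, 1.5], [0, 0, 3], [0, 0, 4.5], [0, 0, 4.5]], twist=[0, 0, 0, 0])

```text
time_s: 13.9
ee_pos: [0.5559, 0.1339, 0.0903]
ee_rot: [-0.0, 1.0, 0.0, 0.0]
ft_force: [-0.0, 0.8, -1.1]
opening: 0.0169
grasp_force: 60.2
```

play_rows(xyz=[[0, 0, 1], [0, 0, 1.5], [0, 0, 1.5]], twist=[0, 0, 0])

```text
time_s: 14.28
ee_pos: [0.556, 0.1339, 0.09]
ee_rot: [-0.0, 1.0, 0.0, 0.001]
ft_force: [-3.3, -0.0, 7.4]
opening: 0.0168
grasp_force: 61.5
```

play_rows(xyz=[[0, 0, 0], [0, 0, 0], [0, 0, 0], [0, 0, 0]], twist=[0, 0, 0, 0], grip=0.4)

```text
time_s: 14.78
ee_pos: [0.5556, 0.1338, 0.0882]
ee_rot: [0.0, 1.0, -0.0, -0.0]
ft_force: [0.7, -0.4, -1.1]
opening: 0.0513
grasp_force: 0.0
```

play_rows(xyz=[[0, 0, -20], [0, 0, -65], [0, 0, -115], [0, 0, -165], [0, 0, -190]], twist=[0, 0, 0, 0, 0])

```text
time_s: 15.4
ee_pos: [0.557, 0.134, 0.2819]
ee_rot: [0.0, 1.0, 0.0, 0.002]
ft_force: [-0.1, 0.2, -0.1]
opening: 0.0515
grasp_force: 0.0
```

```bash
python3 - <<'E'
from h import *
o=status.get_obs();go([.64,.298,.28],90,o)
for n in("wrist","scene"):
    p=read_camera(n);X=cloud(p,p["range_z"]>0,o)
    c=X[(np.hypot(X[:,0]-.555,X[:,1]-.134)<.046)&(X[:,2]>.07)&(X[:,2]<.12)]
    cap=c[c[:,2]<.095];b=c[c[:,2]>.104]
    print(n,"cap z",np.percentile(cap[:,2],[10,50,90]).round(4),"bar",len(b),b.mean(0).round(4))
    k=X[(np.hypot(X[:,0]-.64,X[:,1]-.298)<.03)&(X[:,2]>.172)&(X[:,2]<.182)]
    if len(k):print("knob",np.median(k,0).round(4))
    P1=np.c_[np.ones(len(cap)),cap[:,:2]-[.555,.134]];print("tilt",np.linalg.lstsq(P1,cap[:,2],rcond=None)[0].round(4))
E
```

```text
at [0.557  0.134  0.2819] a 180.0 q6 0.12 open 0.0515 F [-0.1  0.2 -0.1] t 15.4 -> shift [-83.  164.    2.4] twist 1.571
wrist cap z [0.079  0.0813 0.0823] bar 1203 [0.5548 0.134  0.111 ]
knob [0.6345 0.298  0.1778]
tilt [0.081  0.0338 0.    ]
scene cap z [0.0764 0.0805 0.0833] bar 222 [0.5563 0.1375 0.11  ]
knob [0.6403 0.301  0.177 ]
tilt [0.0804 0.0363 0.0015]
```

Cap is flush at 81 mm. Now the bridge goes back.

play_rows(xyz=[[-17, 33, 6], [-34, 66, 12], [-51, 99, 18], [-68, 132, 24], [-82, 165, 30]], twist=[0.17, 0.34, 0.52, 0.7, 0.87])

```text
time_s: 16.12
ee_pos: [0.6373, 0.2995, 0.2455]
ee_rot: [0.424, 0.906, -0.001, -0.001]
ft_force: [-0.1, -0.5, 0.6]
opening: 0.0513
grasp_force: 0.0
```

```bash
python3 - <<'E'
from h import *
o=status.get_obs();p=read_camera("wrist");X=cloud(p,p["range_z"]>0,o)
k=X[(np.hypot(X[:,0]-.64,X[:,1]-.298)<.035)&(X[:,2]>.172)&(X[:,2]<.182)]
print("knob",len(k),k.mean(0).round(4),np.median(k,0).round(4),np.ptp(k,0).round(3));m=np.median(k,0)
go([m[0],m[1],.152],130,o)
E
```

```text
knob 896 [0.6389 0.2991 0.1777] [0.6388 0.2992 0.178 ] [0.022 0.021 0.008]
at [0.6373 0.2995 0.2455] a 129.8 q6 1.22 open 0.0513 F [-0.1 -0.5  0.6] t 16.12 -> shift [-1.4  1.2 93.5] twist -0.003
```

play_rows(xyz=[[-1, 1, 40], [-1, 1, 80], [-1, 1, 93], [-1, 1, 93]], twist=[0, 0, 0, 0])

```text
time_s: 16.68
ee_pos: [0.6377, 0.2981, 0.1535]
ee_rot: [0.421, 0.907, -0.001, -0.001]
ft_force: [0.4, 0.2, 0.4]
opening: 0.051
grasp_force: 0.0
```

```bash
python3 - <<'E'
from h import *
arc(0,np.array([1.4,1.25,1.1,.95,.8]),[133,138,143,148,153])
E
```

```text
at [0.6377 0.2981 0.1535] a 130.2 q6 1.22 open 0.051 F [0.4 0.2 0.4] t 16.68 -> shift [0. 0. 0.] twist 0
1.4 133 [ 11.6 -16.1   1.5] -0.05
1.25 138 [ 22.5 -38.3   1.6] -0.137
1.1 143 [ 29.9 -61.9   1.7] -0.224
0.95 148 [ 33.7 -86.3   1.8] -0.311
0.8 153 [  33.8 -111.1    1.9] -0.399
```

play_rows(xyz=[[12, -16, 1], [22, -38, 1], [30, -62, 1], [34, -86, 1], [34, -111, 1]], twist=[-0.05, -0.14, -0.22, -0.31, -0.4])

```text
time_s: 17.3
ee_pos: [0.5291, 0.2597, 0.1561]
ee_rot: [0.228, 0.974, 0.007, -0.004]
ft_force: [-8.0, 16.9, -0.3]
opening: 0.0514
grasp_force: 8.1
```

```bash
python3 - <<'E'
from h import *
arc(0,np.array([.65,.5,.35,.2,.1]),[158,163,168,172,176])
E
```

```text
at [0.5291 0.2597 0.1561] a 153.6 q6 0.8 open 0.0514 F [-8.  16.9 -0.3] t 17.3 -> shift [0. 0. 0.] twist 0
0.65 158 [  1.4 -29.6   3.8] -0.077
0.5 163 [  4.2 -54.2   3.5] -0.164
0.35 168 [  3.3 -78.9   3.2] -0.251
0.2 172 [  -1.2 -103.2    2.8] -0.321
0.1 176 [  -6.3 -118.9    2.5] -0.391
```

```bash
python3 - <<'E'
from h import *
o=status.get_obs();p=read_camera("wrist");q=read_camera("scene")
print(o["ft_force"],o["moment"],o["ee_pos"])
for n,pp in(("w",p),("s",q)):
    X=cloud(pp,pp["range_z"]>0,o);k=X[(np.hypot(X[:,0]-.53,X[:,1]-.26)<.07)&(X[:,2]>.172)&(X[:,2]<.181)]
    print(n,len(k),k.mean(0).round(4) if len(k) else 0)
cv2.imwrite("pics/w6.png",np.hstack([cv2.resize(p["frame"],(400,300)),cv2.resize(q["frame"][240:420,220:460],(400,300))])[:,:,::-1])
E
```

```text
[-8.00995336 16.89056046 -0.28288828] [3.31100775 1.85193059 0.51652477] [0.52906124 0.25970835 0.15611586]
w 3322 [0.5395 0.2656 0.1772]
s 51 [0.5389 0.2621 0.1767]
```

View pics/w6.png

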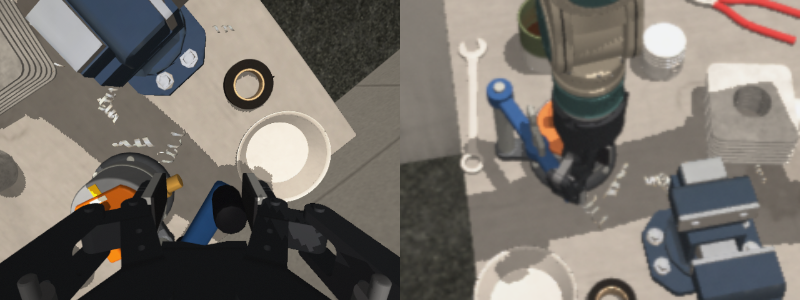

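The knob has slid toward the palm side of the pad and is loaded sideways. The cause is skew between the tool and the arm. I'll re-centre and align the tool with the arm, then continue.

play_rows(xyz=[[0, 6, 2], [-7, 9.5, 3], [-7, 9.5, 3], [-7, 9.5, 3], [-7, 9.5, 3]], twist=[0, 0.14, 0.28, 0.42, 0.42])

```text
time_s: 18.02
ee_pos: [0.5445, 0.2586, 0.1527]
ee_rot: [0.43, 0.903, 0.001, 0.001]
ft_force: [-0.6, -0.0, 0.1]
opening: 0.0516
grasp_force: 0.0
```

```bash
python3 - <<'E'
from h import *
o=status.get_obs();p=read_camera("wrist");X=cloud(p,p["range_z"]>0,o)
k=X[(np.hypot(X[:,0]-.54,X[:,1]-.265)<.03)&(X[:,2]>.1765)&(X[:,2]<.1805)];m=k.mean(0);print(len(k),m.round(4),np.ptp(k,0).round(3),"theta",np.arctan2(m[1]-P[1],P[0]-m[0]).round(3),"r",np.hypot(*(m[:2]-P)).round(4))
t=np.array([.76,.64,.52,.40,.28]);arc(0,t,(180-np.degrees(t)).round(1))
E
```

```text
2487 [0.5444 0.2648 0.1782] [0.055 0.048 0.004] theta 0.91 r 0.1656
at [0.5442 0.2586 0.1525] a 129.1 q6 1.22 open 0.0513 F [-0.3 -0.9  0.2] t 18.07 -> shift [0. 0. 0.] twist 0
0.76 136.5 [  2.8 -20.7   0.5] -0.129
0.64 143.3 [ -0.9 -40.1   0.4] -0.247
0.52 150.2 [ -6.9 -58.9   0.4] -0.368
0.4 157.1 [-15.2 -77.    0.3] -0.488
0.28 164.0 [-25.5 -93.8   0.3] -0.609
```

play_rows(xyz=[[3, -20, 0], [-1, -40, 0], [-7, -59, 0], [-15, -77, 0], [-25, -94, 0]], twist=[-0.13, -0.25, -0.37, -0.49, -0.61])

```text
time_s: 18.7
ee_pos: [0.4864, 0.1798, 0.1523]
ee_rot: [0.136, 0.991, 0.001, 0.001]
ft_force: [1.3, 0.3, -0.5]
opening: 0.051
grasp_force: 0.6
```

```bash
python3 - <<'E'
from h import *
t=np.array([.2,.12,.04,-.03,-.07]);arc(0,t,(180-np.degrees(t)).round(1))
E
```

```text
at [0.4864 0.1798 0.1523] a 164.3 q6 0.5 open 0.051 F [ 1.3  0.3 -0.5] t 18.7 -> shift [0. 0. 0.] twist 0
0.2 168.5 [ -1.5 -13.1   0.3] -0.073
0.12 173.1 [ -3.  -26.2   0.3] -0.153
0.04 177.7 [ -5.5 -39.2   0.3] -0.233
-0.03 181.7 [ -8.6 -50.3   0.3] -0.303
-0.07 184.0 [-10.7 -56.6   0.3] -0.343
```

play_rows(xyz=[[-1, -13, 0], [-3, -26, 0], [-5, -39, 0], [-8, -49, 0], [-10, -55, 0]], twist=[-0.07, -0.15, -0.23, -0.28, -0.28])

```text
time_s: 19.32
ee_pos: [0.4801, 0.124, 0.1518]
ee_rot: [-0.0, 1.0, 0.0, 0.0]
ft_force: [-0.4, 2.1, 1.0]
opening: 0.0512
grasp_force: 0.6
```

play_rows(xyz=[[0, -1, 0], [0, -2, 0], [0, -3, 0]], twist=[0, 0, 0])

```text
time_s: 19.7
ee_pos: [0.4802, 0.1214, 0.1515]
ee_rot: [-0.0, 1.0, 0.0, 0.0]
ft_force: [-0.6, 0.6, 1.5]
opening: 0.0508
grasp_force: 0.5
```

play_rows(xyz=[[0, -1, 0], [0, -2, 0], [0, -3, 0]], twist=[0, 0, 0])

```text
time_s: 20.08
ee_pos: [0.48, 0.1183, 0.1514]
ee_rot: [-0.0, 1.0, 0.0, 0.0]
ft_force: [-0.5, 3.3, 0.8]
opening: 0.0515
grasp_force: 1.6
```

play_rows(xyz=[[0, -1, 0], [0, -2, 0], [0, -3, 0], [0, -3, 0]], twist=[0, 0, 0, 0])

```text
time_s: 20.58
ee_pos: [0.48, 0.1182, 0.1512]
ee_rot: [-0.001, 1.0, 0.004, 0.0]
ft_force: [1.9, 11.3, -1.1]
opening: 0.0511
grasp_force: 5.4
```

At the stop. The force rose to 11 N with no travel. Backing off and lifting.

play_rows(xyz=[[0, 9, 0], [0, 9, -50], [-35, 14, -105], [-76, 16, -115], [-76, 16, -115]], twist=[0, 0, 0, 0, 0])

```text
time_s: 21.2
ee_pos: [0.5592, 0.1308, 0.2677]
ee_rot: [0.0, 1.0, -0.001, 0.002]
ft_force: [-0.8, 0.3, -0.0]
opening: 0.0513
grasp_force: 0.0
```

```bash
python3 - <<'E'
from h import *
o=status.get_obs()
for n in("wrist","top","scene"):
    p=read_camera(n);X=cloud(p,p["range_z"]>0,o)
    k=X[(np.hypot(X[:,0]-.481,X[:,1]-.134)<.03)&(X[:,2]>.1765)&(X[:,2]<.1805)]
    if len(k):print(n,"knob",len(k),k.mean(0).round(4))
    w=X[(np.hypot(X[:,0]-.556,X[:,1]-.134)<.036)&(X[:,2]>.176)&(X[:,2]<.195)]
    if len(w)>10:
        m=w[:,:2].mean(0);W,V=np.linalg.eigh(np.cov((w[:,:2]-m).T));print(n,"wings",len(w),m.round(4),w[:,2].max().round(4),np.degrees(np.arctan2(V[1,1],V[0,1])).round(1),np.sqrt(W).round(4), np.round(cv2.minAreaRect((w[:,:2]*1000).astype(np.float32)),1) if 0 else "")
    if n=="wrist":cv2.imwrite("pics/w7.png",p["frame"][:,:,::-1])
go([.556,.134,.16],164,o)
E
```

```text
wrist knob 814 [0.4801 0.133  0.1782]
wrist wings 995 [0.5533 0.1332] 0.1882 163.2 [0.0023 0.0187] 
scene knob 47 [0.4812 0.1363 0.1781]
scene wings 135 [0.5556 0.1365] 0.1893 163.3 [0.0023 0.0186] 
at [0.5592 0.1308 0.2677] a 180.0 q6 0.12 open 0.0513 F [-0.8  0.3 -0. ] t 21.2 -> shift [  3.7   3.3 107.7] twist 0.279
```

View pics/w7.png

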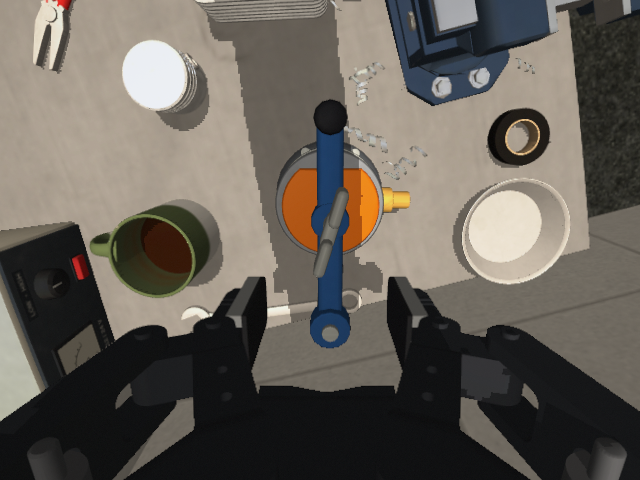

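Bridge is fully over the pot: knob (330,117), hub (330,327). Wings are centred at (330,230), heading 163°. Next I'll grip the wings.

play_rows(xyz=[[2, 1, 10], [4, 2.5, 20], [4, 2.5, 55], [4, 2.5, 90], [4, 2.5, 107]], twist=[0.15, 0.29, 0.29, 0.29, 0.29])

```text
time_s: 21.98
ee_pos: [0.5484, 0.1333, 0.1564]
ee_rot: [0.144, 0.99, -0.001, -0.003]
ft_force: [-0.5, 0.1, 0.8]
opening: 0.0511
grasp_force: 0.0
```

```bash
python3 -c "
from h import *
go([.555,.1335,.160],163.2)"
```

```text
at [0.5484 0.1333 0.1564] a 163.4 q6 0.41 open 0.0511 F [-0.5  0.1  0.8] t 21.98 -> shift [-6.2  2.1 -3.7] twist 0.003
```

play_rows(xyz=[[-3, 0, -2], [-3, 0, -2], [-3, 0, -2]], twist=[0, 0, 0])

```text
time_s: 22.35
ee_pos: [0.556, 0.1329, 0.163]
ee_rot: [0.145, 0.989, 0.0, 0.001]
ft_force: [0.3, -0.9, -0.7]
opening: 0.0508
grasp_force: 0.0
```

```bash
python3 -c "
from h import *
go([.555,.1335,.160],163.2)"
```

```text
at [0.556  0.1329 0.163 ] a 163.4 q6 0.41 open 0.0508 F [ 0.3 -0.9 -0.7] t 22.35 -> shift [1.1 0.2 3. ] twist 0.003
```

Now close on the wings, about 3 mm lower.

play_rows(xyz=[[1, 0, 3], [1, 0, 3], [1, 0, 3], [1, 0, 3], [1, 0, 3]], twist=[0, 0, 0, 0, 0], grip=1.0)

```text
time_s: 22.98
ee_pos: [0.5539, 0.1337, 0.1585]
ee_rot: [0.144, 0.99, 0.001, 0.0]
ft_force: [-0.4, 2.6, 1.3]
opening: 0.0088
grasp_force: 60.4
```

play_rows(xyz=[[0, 0, 0.3], [0, 0, 0.6], [0, 0, 0.9], [0, 0, 1.1], [0, 0, 1.4]], twist=[0.15, 0.3, 0.45, 0.6, 0.75])

```text
time_s: 23.6
ee_pos: [0.5549, 0.135, 0.1572]
ee_rot: [0.498, 0.867, 0.002, -0.0]
ft_force: [2.8, 6.4, -1.6]
opening: 0.0086
grasp_force: 60.1
```

play_rows(xyz=[[0, 0, 0.3], [0, 0, 0.6], [0, 0, 0.9], [0, 0, 1.1], [0, 0, 1.2]], twist=[0.15, 0.3, 0.45, 0.6, 0.65])

```text
time_s: 24.22
ee_pos: [0.5563, 0.1353, 0.1561]
ee_rot: [0.748, 0.663, 0.004, -0.0]
ft_force: [4.7, 7.6, -3.1]
opening: 0.0086
grasp_force: 59.9
```

```bash
python3 -c "
from h import *
o=status.get_obs();go([.555,.1335,.160],163.2);print(o['moment'],o['joint_efforts'][5],o['grasp_force'])"
```

```text
at [0.5563 0.1353 0.1561] a 83.1 q6 1.81 open 0.0086 F [ 4.7  7.6 -3.1] t 24.23 -> shift [-1.9 -1.1 -3.9] twist -1.397
[ 1.48455748 -0.930431    0.11378148] -0.03352314932271838 59.86404927447438
```

play_rows(xyz=[[-1, -0.5, 0.2], [-1, -0.5, 0.3], [-1, -0.5, 0.4], [-1, -0.5, 0.4]], twist=[0.08, 0.16, 0.24, 0.24])

```text
time_s: 24.72
ee_pos: [0.5568, 0.135, 0.156]
ee_rot: [0.822, 0.57, 0.005, -0.001]
ft_force: [7.2, 9.9, -2.9]
opening: 0.0087
grasp_force: 59.7
```

```bash
python3 -c "
from h import *
o=status.get_obs();go([.555,.1335,.160],163.2);print(o['moment'],o['joint_efforts'][5],o['grasp_force'])"
```

```text
at [0.5568 0.135  0.156 ] a 69.5 q6 2.05 open 0.0087 F [ 7.2  9.9 -2.9] t 24.73 -> shift [-2.  -1.1 -4. ] twist -1.636
[ 1.85815583 -1.34495937  0.0194652 ] 0.11489660711959004 59.72713108174503
```

play_rows(xyz=[[3, 1, 0], [3, 1, 0.2], [3, 1, 0.3], [3, 1, 0.3]], twist=[0, 0.07, 0.14, 0.14])

```text
time_s: 25.22
ee_pos: [0.5572, 0.1351, 0.1559]
ee_rot: [0.86, 0.511, 0.002, 0.001]
ft_force: [5.0, 3.0, 1.1]
opening: 0.0084
grasp_force: 60.4
```

```bash
python3 -c "
from h import *
o=status.get_obs();go([.555,.1335,.160],163.2);print(o['moment'],o['joint_efforts'][5],o['grasp_force'])"
```

```text
at [0.5572 0.1351 0.1559] a 61.5 q6 2.19 open 0.0084 F [5.  3.  1.1] t 25.23 -> shift [-2.4 -1.1 -4.1] twist -1.776
[ 0.74184253 -0.77925133  0.05531463] 0.15121007803827524 60.39684735238552
```

play_rows(xyz=[[0, 1, 0.1], [0, 1, 0.2], [0, 1, 0.3], [0, 1, 0.3]], twist=[0.06, 0.12, 0.18, 0.18])

```text
time_s: 25.72
ee_pos: [0.5574, 0.135, 0.156]
ee_rot: [0.901, 0.435, 0.002, 0.0]
ft_force: [2.6, 3.1, 4.8]
opening: 0.0083
grasp_force: 106.4
```

```bash
python3 -c "
from h import *
o=status.get_obs();go([.555,.1335,.160],163.2);print(o['moment'],o['joint_efforts'][5],o['grasp_force'])"
```

```text
at [0.5574 0.135  0.156 ] a 51.5 q6 2.37 open 0.0083 F [2.6 3.1 4.8] t 25.73 -> shift [-2.7 -1.  -4. ] twist -1.949
[ 0.81843949 -0.65456917  2.35459038] 2.3944535851478577 106.41022749179683
```

Torque has jumped to 2.35 N m at the stop, so the screw is snug. Releasing.

play_rows(xyz=[[0, 0, 0], [0, 0, 0], [0, 0, 0], [0, 0, 0], [0, 0, 0]], twist=[-0.02, -0.02, -0.02, -0.02, -0.02], grip=0.4)

```text
time_s: 26.35
ee_pos: [0.5558, 0.1339, 0.1545]
ee_rot: [0.898, 0.44, -0.0, 0.0]
ft_force: [-0.3, -0.5, -0.6]
opening: 0.0513
grasp_force: 0.0
```

play_rows(xyz=[[0, 0, -20], [0, 0, -60], [0, 0, -100], [0, 0, -125], [0, 0, -125]], twist=[0, 0, 0, 0, 0])

```text
time_s: 26.98
ee_pos: [0.5576, 0.1343, 0.2824]
ee_rot: [0.898, 0.44, 0.003, 0.001]
ft_force: [-0.1, 0.6, -0.1]
opening: 0.0514
grasp_force: 0.0
```

```bash
python3 - <<'E'
from h import *
o=status.get_obs()
for n in("wrist","scene"):
    p=read_camera(n);X=cloud(p,p["range_z"]>0,o)
    k=X[(np.hypot(X[:,0]-.481,X[:,1]-.134)<.03)&(X[:,2]>.1765)&(X[:,2]<.1805)]
    if len(k):print(n,"knob",len(k),k.mean(0).round(4))
    w=X[(np.hypot(X[:,0]-.556,X[:,1]-.134)<.036)&(X[:,2]>.172)&(X[:,2]<.195)]
    if len(w)>10:
        m=w[:,:2].mean(0);W,V=np.linalg.eigh(np.cov((w[:,:2]-m).T));print(n,"wings",len(w),m.round(4),np.percentile(w[:,2],95).round(4),np.degrees(np.arctan2(V[1,1],V[0,1])).round(1))
    c=X[(np.hypot(X[:,0]-.555,X[:,1]-.134)<.04)&(X[:,2]>.07)&(X[:,2]<.095)];print("cap z",np.median(c[:,2]).round(4))
    if n=="wrist":a=p["frame"]
    else:b=p["frame"][150:450,220:460]
cv2.imwrite("pics/w8.png",np.hstack([cv2.resize(a,(400,300)),cv2.resize(b,(400,500))[:300]])[:,:,::-1]) if 0 else cv2.imwrite("pics/w8.png",np.hstack([cv2.resize(a,(500,375)),cv2.resize(b,(300,375))])[:,:,::-1])
E
```

```text
wrist knob 27 [0.481  0.142  0.1777]
wrist wings 987 [0.5561 0.1345] 0.1848 73.0
cap z 0.0815
scene knob 56 [0.4808 0.1361 0.1781]
scene wings 121 [0.5557 0.1378] 0.1851 72.9
cap z 0.0807
```

View pics/w8.png

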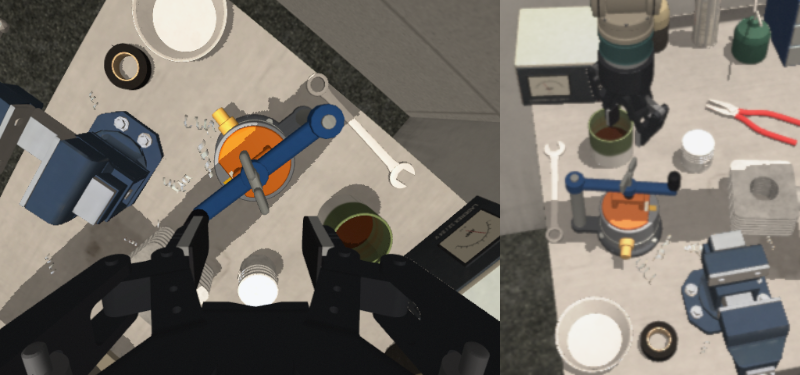

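Wings read about 73°, which is 1.58 rad turned from 163°. The drop is only about 3 mm, so snugness isn't certain. I'll re-grip squarely at 73° and tighten again.

play_rows(xyz=[[0, 0, 20], [0, 0, 40], [0, 0, 75], [0, 0, 110], [0, 0, 127]], twist=[-0.18, -0.37, -0.37, -0.37, -0.37])

```text
time_s: 27.7
ee_pos: [0.553, 0.1337, 0.1486]
ee_rot: [0.802, 0.598, -0.003, -0.002]
ft_force: [0.1, -0.2, -0.7]
opening: 0.0514
grasp_force: 0.0
```

play_rows(xyz=[[0, 0, 0], [0, 0, 0]], twist=[0, 0])

```text
time_s: 27.95
ee_pos: [0.5569, 0.1343, 0.1537]
ee_rot: [0.802, 0.598, 0.001, 0.0]
ft_force: [0.2, 0.5, 0.5]
opening: 0.0515
grasp_force: 0.0
```

```bash
python3 -c "
from h import *
go([.5565,.135,.155],73)"
```

```text
at [0.5569 0.1343 0.1537] a 73.4 q6 1.98 open 0.0515 F [0.2 0.5 0.5] t 27.95 -> shift [ 0.6 -0.6 -1.3] twist 0.008
```

play_rows(xyz=[[0, 0, 0], [0, 0, 0], [0, 0, 0], [0, 0, 0], [0, 0, 0]], twist=[0, 0, 0, 0, 0], grip=1.0)

```text
time_s: 28.58
ee_pos: [0.5565, 0.1343, 0.1538]
ee_rot: [0.802, 0.598, 0.001, 0.0]
ft_force: [-0.9, -0.3, 6.1]
opening: 0.0087
grasp_force: 60.0
```

play_rows(xyz=[[0, 0, 0], [0, 0, 0.1], [0, 0, 0.2], [0, 0, 0.2]], twist=[0.05, 0.1, 0.15, 0.15])

```text
time_s: 29.08
ee_pos: [0.5568, 0.1343, 0.1538]
ee_rot: [0.844, 0.536, 0.001, 0.0]
ft_force: [-2.0, -0.6, 6.1]
opening: 0.0084
grasp_force: 60.2
```

```bash
python3 -c "
from h import *
o=status.get_obs();go([.5565,.135,.155],73);print(o['moment'],o['joint_efforts'][5],o['grasp_force'])"
```

```text
at [0.5568 0.1343 0.1538] a 64.8 q6 2.13 open 0.0084 F [-2.  -0.6  6.1] t 29.07 -> shift [ 0.6 -0.6 -1.2] twist -0.143
[-0.02987526  0.35170229  0.07851758] 0.08223508251830935 60.171489883214235
```

play_rows(xyz=[[0, 0, 0.1], [0, 0, 0.1], [0, 0, 0.2]], twist=[0.04, 0.08, 0.08])

```text
time_s: 29.45
ee_pos: [0.5569, 0.1342, 0.1538]
ee_rot: [0.865, 0.502, 0.001, 0.001]
ft_force: [-2.0, -0.1, 6.7]
opening: 0.0087
grasp_force: 60.3
```

```bash
python3 -c "
from h import *
o=status.get_obs();go([.5565,.135,.155],73);print(o['moment'],o['joint_efforts'][5],o['grasp_force'])"
```

```text
at [0.5569 0.1342 0.1538] a 60.3 q6 2.21 open 0.0087 F [-2.  -0.1  6.7] t 29.45 -> shift [ 0.5 -0.7 -1.2] twist -0.223
[-0.11598549  0.36253653  0.05159839] 0.08752520894631743 60.29411477968097
```

play_rows(xyz=[[0, 0, 0.1], [0, 0, 0.1], [0, 0, 0.1]], twist=[0.04, 0.08, 0.08])

```text
time_s: 29.82
ee_pos: [0.5569, 0.1342, 0.1538]
ee_rot: [0.883, 0.469, 0.001, 0.001]
ft_force: [-1.6, -0.7, 6.4]
opening: 0.0091
grasp_force: 71.9
```

```bash
python3 -c "
from h import *
o=status.get_obs();go([.5565,.135,.155],73);print(o['moment'],o['joint_efforts'][5],o['grasp_force'])"
```

```text
at [0.5569 0.1342 0.1538] a 55.9 q6 2.29 open 0.0091 F [-1.6 -0.7  6.4] t 29.82 -> shift [ 0.4 -0.8 -1.2] twist -0.298
[-0.13834024  0.28289699  1.17827939] 1.2428093701601028 71.91249131136692
```

Screw is at its end stop near α≈58°, about 1.84 rad turned plus a start of about 0.26. I'll unwind only the elastic torque before opening.

play_rows(xyz=[[0, 0, 0], [0, 0, 0], [0, 0, 0]], twist=[-0.02, -0.035, -0.035])

```text
time_s: 30.2
ee_pos: [0.5569, 0.1342, 0.1538]
ee_rot: [0.875, 0.484, 0.001, 0.001]
ft_force: [-2.4, -0.9, 6.1]
opening: 0.0083
grasp_force: 63.1
```

```bash
python3 -c "
from h import *
o=status.get_obs();go([.5565,.135,.155],73);print(o['moment'],o['joint_efforts'][5],o['grasp_force'])"
```

```text
at [0.5569 0.1342 0.1538] a 57.8 q6 2.26 open 0.0083 F [-2.4 -0.9  6.1] t 30.2 -> shift [ 0.4 -0.8 -1.2] twist -0.265
[-0.10873409  0.29758892  0.80179506] 0.7861148379743099 63.08104544878006
```

play_rows(xyz=[[0, 0, 0], [0, 0, 0], [0, 0, 0]], twist=[-0.03, -0.065, -0.065])

```text
time_s: 30.58
ee_pos: [0.5569, 0.1343, 0.1538]
ee_rot: [0.86, 0.511, 0.001, 0.0]
ft_force: [-1.0, -1.3, 6.9]
opening: 0.0087
grasp_force: 60.3
```

```bash
python3 -c "
from h import *
o=status.get_obs();go([.5565,.135,.155],73);print(o['moment'],o['joint_efforts'][5],o['grasp_force'])"
```

```text
at [0.5569 0.1343 0.1538] a 61.4 q6 2.19 open 0.0087 F [-1.  -1.3  6.9] t 30.57 -> shift [ 0.5 -0.7 -1.2] twist -0.202
[0.00366135 0.34417503 0.12558566] 0.11631101137027144 60.31149426475167
```

play_rows(xyz=[[0, 0, 0], [0, 0, 0], [0, 0, 0], [0, 0, 0], [0, 0, 0]], twist=[0, 0, 0, 0, 0], grip=0.4)

```text
time_s: 31.2
ee_pos: [0.5559, 0.1341, 0.152]
ee_rot: [0.86, 0.511, -0.0, -0.0]
ft_force: [-0.1, -0.0, 0.4]
opening: 0.0512
grasp_force: 0.0
```

play_rows(xyz=[[0, 0, -20], [0, 0, -60], [0, 0, -100], [0, 0, -125], [0, 0, -125]], twist=[0, 0, 0, 0, 0])

```text
time_s: 31.82
ee_pos: [0.5577, 0.1344, 0.2798]
ee_rot: [0.86, 0.511, 0.003, 0.001]
ft_force: [0.3, 0.1, 0.1]
opening: 0.0514
grasp_force: 0.0
```

```bash
python3 - <<'E'
from h import *
o=status.get_obs()
for n in("wrist","scene","top"):
    p=read_camera(n);X=cloud(p,p["range_z"]>0,o)
    w=X[(np.hypot(X[:,0]-.556,X[:,1]-.134)<.036)&(X[:,2]>.172)&(X[:,2]<.195)]
    if len(w)>10:
        m=w[:,:2].mean(0);W,V=np.linalg.eigh(np.cov((w[:,:2]-m).T));print(n,"wings",len(w),m.round(4),np.percentile(w[:,2],95).round(4),w[:,2].max().round(4),np.degrees(np.arctan2(V[1,1],V[0,1])).round(1))
    k=X[(np.hypot(X[:,0]-.481,X[:,1]-.134)<.03)&(X[:,2]>.1765)&(X[:,2]<.1805)]
    if len(k):print(n,"knob",len(k),k.mean(0).round(4))
    if n!="wrist":
        for t,z in dict(mug=0,piston=0,oil_bottle=0,spray_can=0,steel_dish=0,tape_roll=0,spanner=0).items():
            r=mark_of(p,t)
            if r:print(t,at_z(p,px(r[0]["point"]),z)[0][:2].round(3),end=" ")
E
```

```text
wrist wings 981 [0.5559 0.1346] 0.1849 0.1857 73.0
wrist knob 369 [0.4804 0.1361 0.1783]
scene wings 125 [0.5557 0.1376] 0.1854 0.1868 72.9
scene knob 48 [0.4818 0.1362 0.1781]
mug [ 0.609 -0.054] piston [ 0.442 -0.023] oil_bottle [ 0.546 -0.352] spray_can [ 0.426 -0.36 ] steel_dish [0.596 0.342] tape_roll [0.491 0.349] spanner [0.705 0.067] top wings 24 [0.5499 0.1112] 0.1864 0.1871 70.2
piston [ 0.441 -0.027] oil_bottle [ 0.545 -0.349] spray_can [ 0.424 -0.364] steel_dish [0.597 0.341] tape_roll [0.494 0.339] spanner [0.703 0.065]
```

Wings still read 73.0°, so the pads may have been pivoting on the screw's thick middle. I'll re-grip, twist and check the wing heading with the camera while it is held.

play_rows(xyz=[[0, 0, 20], [0, 0, 50], [0, 0, 85], [0, 0, 115], [0, 0, 126]], twist=[-0.1, -0.2, -0.2, -0.2, -0.2])

```text
time_s: 33.3
ee_pos: [0.5545, 0.134, 0.1492]
ee_rot: [0.805, 0.594, -0.002, -0.001]
ft_force: [0.1, 0.1, 0.4]
opening: 0.0509
grasp_force: 0.0
```

play_rows(xyz=[[0, 0, 0], [0, 0, 0], [0, 0, 0], [0, 0, 0], [0, 0, 0]], twist=[0, 0, 0, 0, 0], grip=1.0)

```text
time_s: 33.92
ee_pos: [0.5567, 0.1345, 0.1529]
ee_rot: [0.804, 0.594, 0.001, 0.0]
ft_force: [-3.0, 1.0, 6.0]
opening: 0.0083
grasp_force: 60.1
```

```bash
cat > wing.py <<'E'
from h import *
o=status.get_obs();a0=alpha(o);print("alpha",a0.__round__(1),"Mz",o["moment"][2].round(2),o["joint_efforts"][5].round(2),"z",o["ee_pos"][2].round(4),"open",round(float(o["opening"]),4))
for n,c in(("wrist",[.556,.1345]),("scene",[.556,.1375]),("top",[.556,.1335])):
    p=read_camera(n);X=cloud(p,p["range_z"]>0,o)
    d=X[:,:2]-c;r=np.hypot(*d.T);an=np.degrees(np.arctan2(d[:,1],d[:,0]))
    for s in(0,180):
        rel=(an-60-s+180)%360-180
        m=(r>.020)&(r<.033)&(abs(rel)<40)&(X[:,2]>.166)&(X[:,2]<.189)
        if m.sum()>3: print(n,s,m.sum(),"heading",(60+np.median(rel[m])).round(1),"spread",rel[m].std().round(1),"z",np.median(X[m,2]).round(4))
E
python3 wing.py
```

```text
alpha 72.9 Mz 0.03 0.08 z 0.1529 open 0.0083
wrist 0 868 heading 73.7 spread 5.0 z 0.1828
wrist 180 290 heading 72.7 spread 5.9 z 0.1835
scene 0 36 heading 74.9 spread 5.1 z 0.177
top 180 15 heading 73.6 spread 5.9 z 0.181
```

play_rows(xyz=[[0, 0, 0], [0, 0, 0.2], [0, 0, 0.3], [0, 0, 0.3]], twist=[0.06, 0.12, 0.18, 0.18])

```text
time_s: 34.58
ee_pos: [0.5569, 0.1344, 0.1529]
ee_rot: [0.855, 0.519, 0.001, 0.0]
ft_force: [-2.4, 1.4, 7.2]
opening: 0.0087
grasp_force: 60.2
```

```bash
python3 wing.py
```

```text
alpha 62.5 Mz 0.02 0.1 z 0.1529 open 0.0087
wrist 0 855 heading 62.7 spread 5.0 z 0.1827
wrist 180 305 heading 63.1 spread 6.0 z 0.1834
scene 0 35 heading 64.3 spread 5.5 z 0.1778
top 180 13 heading 63.3 spread 5.1 z 0.1809
```

The wings do follow the tool. The torque wall at about 61° is therefore the 2.1 rad stop, which puts the start at 0.3. After release the screw settles at 73°, about 1.88 rad, pushed back by the handle's preload. That is above the 1.75 snug limit. Releasing here and checking once more.

play_rows(xyz=[[0, 0, 0], [0, 0, 0], [0, 0, 0], [0, 0, 0], [0, 0, 0]], twist=[0, 0, 0, 0, 0], grip=0.4)

```text
time_s: 35.35
ee_pos: [0.556, 0.1341, 0.1508]
ee_rot: [0.855, 0.519, -0.0, -0.0]
ft_force: [0.1, 0.2, 0.1]
opening: 0.0513
grasp_force: 0.0
```

```bash
python3 wing.py
```

```text
alpha 62.5 Mz 0.01 0.0 z 0.1508 open 0.0513
wrist 0 937 heading 72.2 spread 5.2 z 0.1827
wrist 180 305 heading 75.8 spread 6.5 z 0.1832
scene 0 33 heading 75.7 spread 4.9 z 0.1788
top 180 16 heading 73.9 spread 5.5 z 0.1816
```

play_rows(xyz=[[0, 0, -20], [0, 0, -60], [0, 0, -100], [0, 0, -135], [0, 0, -150]], twist=[0, 0, 0, 0, 0])

```text
time_s: 36.12
ee_pos: [0.5571, 0.1343, 0.3035]
ee_rot: [0.855, 0.519, 0.002, 0.001]
ft_force: [1.0, 1.3, 0.3]
opening: 0.0512
grasp_force: 0.0
```

play_rows(xyz=[[0, 0, 0], [0, 0, 0], [0, 0, 0], [0, 0, 0], [0, 0, 0]], twist=[0, 0, 0, 0, 0])

```text
time_s: 36.75
ee_pos: [0.5558, 0.1341, 0.3004]
ee_rot: [0.855, 0.519, -0.0, -0.0]
ft_force: [-0.4, -0.3, 0.2]
opening: 0.0513
grasp_force: 0.0
```

```bash
python3 wing.py; python3 - <<'E'
from h import *
o=status.get_obs();p=read_camera("wrist");X=cloud(p,p["range_z"]>0,o)
k=X[(np.hypot(X[:,0]-.481,X[:,1]-.134)<.03)&(X[:,2]>.1765)&(X[:,2]<.1805)];print("knob",len(k),k.mean(0).round(4))
h=X[(np.hypot(X[:,0]-.645,X[:,1]-.133)<.03)&(X[:,2]>.152)&(X[:,2]<.162)];print("hub",len(h),((h.min(0)+h.max(0))/2).round(4))
a=X[(X[:,2]>.139)&(X[:,2]<.149)&(X[:,0]>.495)&(X[:,0]<.625)&(abs(X[:,1]-.134)<.03)];c=a[:,:2].mean(0);W,V=np.linalg.eigh(np.cov((a[:,:2]-c).T));print("arm",len(a),c.round(4),np.degrees(np.arctan2(V[1,1],V[0,1])).round(2)%180)
E
```

```text
alpha 62.5 Mz 0.02 -0.0 z 0.3004 open 0.0513
wrist 0 161 heading 72.8 spread 5.3 z 0.1833
wrist 180 142 heading 72.9 spread 5.5 z 0.1835
scene 0 32 heading 75.4 spread 5.4 z 0.1782
scene 180 29 heading 69.4 spread 5.7 z 0.1812
top 180 17 heading 73.2 spread 5.5 z 0.1798
knob 447 [0.4807 0.1338 0.1783]
hub 410 [0.6447 0.1335 0.1551]
arm 3233 [0.5623 0.1339] 179.96
```

Wing tops sit at 183.4 mm, so the screw has dropped 3.6 mm, about 1.88 rad. The bridge arm heading is 180.0°, and the cap is flush.

```bash
python3 -c "
from h import *
print(order.close_job())"
```

```text
the job is handed in; nothing more can be done
None
```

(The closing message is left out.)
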